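# Hang up the rinse basket, then find the thread hand of the tank cap and hold it off

### The arm

A 7-joint arm with a two-finger parallel gripper is mounted at the origin on the work surface. World frame = base frame: x ahead of the robot, y to its left, z up, the work surface at z = 0. Lengths are in m, angles in rad, forces in N, time in s.
With the tool pointing down it reaches from about 0.35 to 0.9 m from the base axis. Payload 8.1 kg.
Tool frame: the origin (TCP) lies at the centre of the arm's flange, where the gripper is bolted on; the fingertips stand 178 mm ahead of it and the grasp point (between the pads) lies 159 mm ahead of it; z points along the fingers, y is the direction in which the jaws open and shut (so a half turn about z gives the same grasp; the last joint's range is limited). The gripper opens to 92 mm and grips with 3 to 60 N. Pads are 19 mm wide; open, the fingers measure 130 mm over their backs; the gripper's body (75 mm by 190 mm) begins 47 mm behind the grasp point.
Start: joints at [1.018, 0.434, 0.025, 1.573, -0.012, 1.134, -0.075], TCP at [0.272, -0.563, 0.405] pointing down, gripper open.
Joint ranges: [-2.62, 2.62], [-0.44, 2.09], [-1.27, 1.32], [0.08, 2.57], [-1.32, 4.46], [0.12, 2], [-2.74, 2.74]. Speed limits (rad/s): [2.22, 2.22, 3.01, 3.01, 3.14, 3.14, 3.14].

### API

Orientations are given as a rotation vector (axis times angle).
In Python, from cell import arm gives the robot as it stands. The module is installed in compiled form; this text tells all that it offers.
- The arm moves only by the tool move_arm, never from a script. Its argument "steps" is a list of rows, each a list of 4 numbers: the shift along the tool's x, y, z in mm, then the turn about the tool's z in rad. In form: [[x, y, z, twist], ...]. A call has 1 to 20 rows; each row is the pose to reach, as a shift and turn from the pose commanded when the call began, along the tool's axes at that moment; what a row does not reach only later rows make up. A row lasts 1/8 s, in which the tool goes at most 62.5 mm and 10.7 degrees, less where a joint would pass 70% of its speed; a pose out of reach is approached as far as the arm can. A call with a gripper value outside its range is refused whole. "grip" is the finger opening in mm, from 0 to 91.8, set as the call begins (left out, the last holds). The fingers move at their own pace and stop on an object; "grip_force" is the grip in N (left out, the last holds). Time passes only in rows, so rows that repeat a pose let the fingers close. It gives the time, the measured TCP pose, the force and the opening at its end, in the units of the state.
- arm.observe(): the state, without advancing time (a new reading comes with each control period).
- arm.get_image(name): name is "side" or "top"; returns the picture (480x640x3 uint8, red, green, blue); there is no depth.
- arm.camera_info(name): a dict with "mtx" (3x3 intrinsics, pixels), "pose" (4x4, takes a point from camera to world coordinates). Camera axes: x right, y down, z forward; pixel columns grow to the right and rows downward; lengths in m; the calibration is good to about 2 mm. A picture is of the moment at which its call begins. camera_info takes no time and is no camera call.
- arm.sign_off(): hands the job in, once; it reports no verdict.
The state is a dict: "clock": time; "joints": joint angles; "dq": joint speeds; "joint_efforts": joint torques, N m; "position": TCP position; "ee_rot": TCP orientation; "force": force on the tool from outside, world axes, zero at the start; "ft_torque": the same for the moment, N m; "width": opening from 0.0 (shut) to 1.0 (fully open).
Only numpy, scipy, OpenCV 4.12 (cv2) and the standard library are available. Lean on these libraries where they do the work, as an engineer would, in place of code of your own. Each camera call takes 0.05 s, during which the arm holds its last target.

### The job

The rinse basket is standing on the orange cap of the little green rinse tank: hang it by its bail handle on the two-pronged drip hook, settled in the dip of both prongs, and let go of it. Then open the tank: the cap is a quarter-turn screw cap and may be left-handed or right-handed, so try it both ways, turn it the way that gives until it is free, and lift it straight up well clear of the neck, about ten centimetres. Finish while still holding the cap upright in the gripper above the tank, and leave the other things on the bench where they are.

Things in the scene. Friction and masses are not known exactly. Their poses are not given: they have to be found in the camera images.
- basket: Small round steel rinse basket, loose, 110 to 220 g, standing on the cap. Origin: centre of its underside, z up. 80 mm across at the foot, 90 mm at the rim, 48 mm high; rigid bail handle over it: uprights at y = +/-56 mm and between them a straight round bar, 9 mm thick, along y, its centre line 125 mm above the underside
- bail_mid (a point): Middle of the basket's straight bail bar, on the bar's centre line; the bar runs along y of this frame, 56 mm to either side; z is up. The basket's rim lies 77 mm below it, so the prongs can pass between rim and bar. Pinch it here, fingers closing along x
- hook: Fixed drip stand. Origin: on the bench straight below the dip of its two prongs, which point to -x. Prongs: 8 mm bars at y = +/-30 mm (52 mm free between them); top of their dip 194 mm up, at x = 0; upturned tips at x = -34 mm, 215 mm up; behind they rise to a cross bar 212 mm up at x = 90 mm on a 16 mm post, 219 mm high. Wooden foot x = 45 to 135 mm, 130 mm wide, 14 mm high
- hook_rest (a point): Where the middle of the bail bar's centre line lies when it is hung properly: in the dip, midway between the prongs, 198.5 mm above the bench. Axes as hook; the bail bar should lie along its y. Coming from -x, the bar must pass 22 to 60 mm above this height for the prongs to go between bar and rim
- tank: Fixed round green rinse tank, 120 mm diameter, shoulder 60 mm high, with a steel neck 43 mm in diameter up to 90 mm above the bench. Origin: centre of its underside, on the neck's axis, z up. A grey mounting block, 50 x 50 mm and 85 mm high, stands at its +x side, centred 82 mm from the axis
- cap_mid (a point): Centre of the orange cap's round grip (46 mm diameter, 32 mm high, loose, about 80 g); z up along its axis, x along the white stripe on its top, so this frame shows how far the cap has turned. Shut, this point is 106 mm above the bench. A stem with a cross bar reaches 23 mm below the grip into the neck
- neck_top (a point): Centre of the neck's mouth, 90 mm up, where the cap sits. Its quarter-turn thread is of either hand, drawn anew each time, not visible. Wrong way: stops hard within about 10 degrees (gripped with 20 to 30 N, fingers slip round the cap). Right way: turns freely, comes off from 65 to 100 degrees (best 80 to 90), catches again beyond. Before that it lifts only 2 mm
- organiser: Bystander: round grey turntable organiser with six cups, 190 mm across, about 130 mm high with its contents; origin at the centre of its underside
- jar: Bystander: glass jar with clipped lid, 86 mm across, 119 mm high; origin at the centre of its underside
- nut_driver: Bystander: silver steel nut driver lying along its x, 225 mm long; origin near its middle, on the bench
- pliers: Bystander: blue-grip pliers lying along its x, 180 mm long; origin under the pivot, on the bench
- bottle: Bystander: amber bottle with white cap, 64 mm across, 160 mm high; origin at the centre of its underside
- tray: Bystander: white open tray, 100 x 100 x 30 mm; origin at the centre of its underside

How it is judged:
By the outcome, as a careful person would: the job done as asked, in the order asked, and still so for the second after the job is handed in, while the arm keeps its last pose, push and grip.
It also fails if it takes over 67 s, if anything falls off the work surface, if the arm or the gripper's body presses on something with over 40 N, if the wrist force passes 120 N, or if a joint passes its speed limit or range.

## Working session

There is one attempt and no reset: what is moved stays moved. The work goes in short steps, Python scripts to look and compute and a tool call to move; the robot and the scene stay as the last step left them, time stands still between calls to the robot, and variables do not carry over. Pictures are saved under pics/ and viewed, and the job is handed in when it is done.

Besides the shell and the picture viewer there is one more tool, called after "Request:" as a command line: name --pt "numbers of a row" for each row, then --argument value for the rest. move_arm: Moves the arm, as the interface text tells. Its arguments: {"type":"object","properties":{"steps":{"type":"array"},"grip":{"type":"number"},"grip_force":{"type":"number"}},"required":["steps"]}

```bash
mkdir -p pics
cat > h.py <<'E'
import numpy as np, cv2
from cell import arm
def snap(n,tag):
    im=arm.get_image(n); cv2.imwrite(f'pics/{tag}.png',im[:,:,::-1]); return im
def cam(n):
    c=arm.camera_info(n); return np.array(c['mtx']),np.array(c['pose'])
def ray(n,u,v):
    K,P=cam(n); d=P[:3,:3]@np.linalg.inv(K)@np.array([u,v,1.]); return P[:3,3],d/np.linalg.norm(d)
def onz(n,u,v,z):
    o,d=ray(n,u,v); return o+d*(z-o[2])/d[2]
def proj(n,p):
    K,P=cam(n); q=K@(P[:3,:3].T@(np.array(p)-P[:3,3])); return q[:2]/q[2]
def tri(a,b):
    o1,d1=ray('side',*a);o2,d2=ray('top',*b)
    A=np.stack([d1,-d2],1); s=np.linalg.lstsq(A,o2-o1,rcond=None)[0]
    p,q=o1+d1*s[0],o2+d2*s[1]; return (p+q)/2,np.linalg.norm(p-q)
E
python3 - <<'E'
from h import *
np.set_printoptions(precision=4,suppress=True)
snap('side','s0');snap('top','t0')
for n in('side','top'):print(cam(n))
print(arm.observe())
E
```

```text
(array([[601.817 ,   0.    , 320.0765],
       [  0.    , 601.817 , 240.8016],
       [  0.    ,   0.    ,   1.    ]]), array([[-0.9453, -0.1824,  0.2703,  0.1349],
       [-0.3256,  0.4831, -0.8128,  1.1287],
       [ 0.0176, -0.8564, -0.5161,  0.9089],
       [ 0.    ,  0.    ,  0.    ,  1.    ]]))
(array([[457.693 ,   0.    , 322.6323],
       [  0.    , 457.693 , 231.8171],
       [  0.    ,   0.    ,   1.    ]]), array([[-0.0011, -0.981 ,  0.1941,  0.2696],
       [-1.    , -0.0004, -0.0078, -0.0351],
       [ 0.0077, -0.1941, -0.981 ,  1.5092],
       [ 0.    ,  0.    ,  0.    ,  1.    ]]))
{'clock': 0.1, 'joints': array([ 1.0184,  0.4351,  0.0249,  1.574 , -0.0116,  1.134 , -0.0751]), 'dq': array([-0.0002, -0.0029,  0.0021, -0.0024, -0.0015,  0.0003, -0.0013]), 'joint_efforts': array([  0.0029, -66.9126,   0.9877, -31.5146,  -0.0606,   0.0374,
         0.0001]), 'position': array([ 0.2716, -0.5627,  0.404 ]), 'ee_rot': array([-3.0612, -0.7003,  0.0006]), 'force': array([ 0.1203,  0.154 , -0.9943]), 'ft_torque': array([-0.0564, -0.0351, -0.0028]), 'width': 0.9970743140178494}
```

View pics/s0.png

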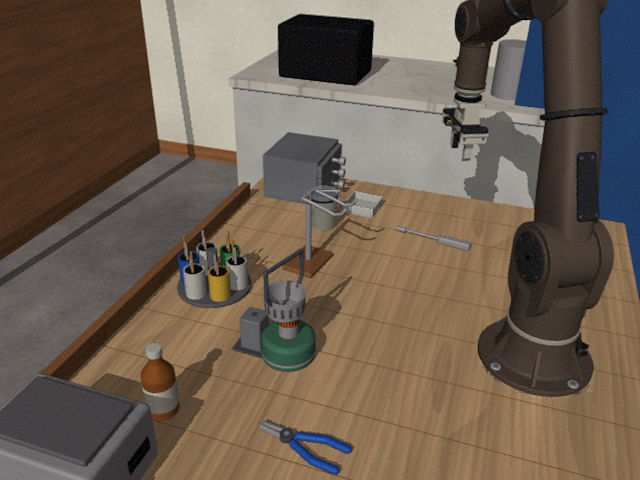

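View pics/t0.png

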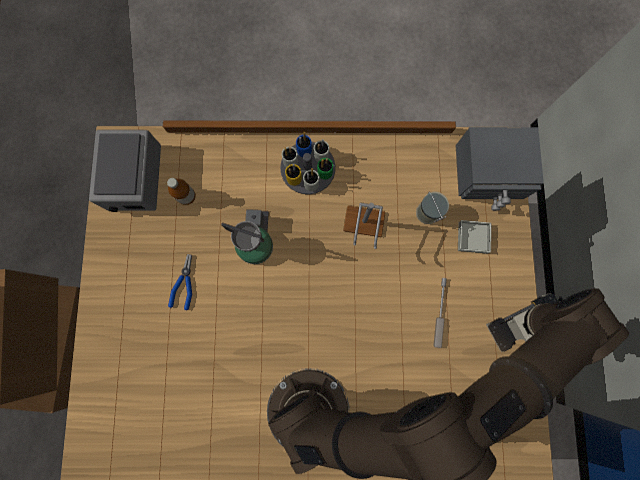

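The pictures show the tank with the basket near top-view (248,240), the hook near (366,222), and the prongs pointing down in the top image (−x). I'll zoom in on both.

Run:
```python
import cv2,numpy as np
t=cv2.imread('pics/t0.png');s=cv2.imread('pics/s0.png')
a=cv2.resize(t[190:280,210:290],None,fx=6,fy=6,interpolation=2)
b=cv2.resize(t[190:280,340:393],None,fx=6,fy=6,interpolation=2)
cv2.imwrite('pics/tz.png',np.hstack([a,b]))
cv2.imwrite('pics/sz.png',cv2.resize(s[180:380,220:370],None,fx=3,fy=3,interpolation=2))
```

```text
(no output)
```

View pics/tz.png

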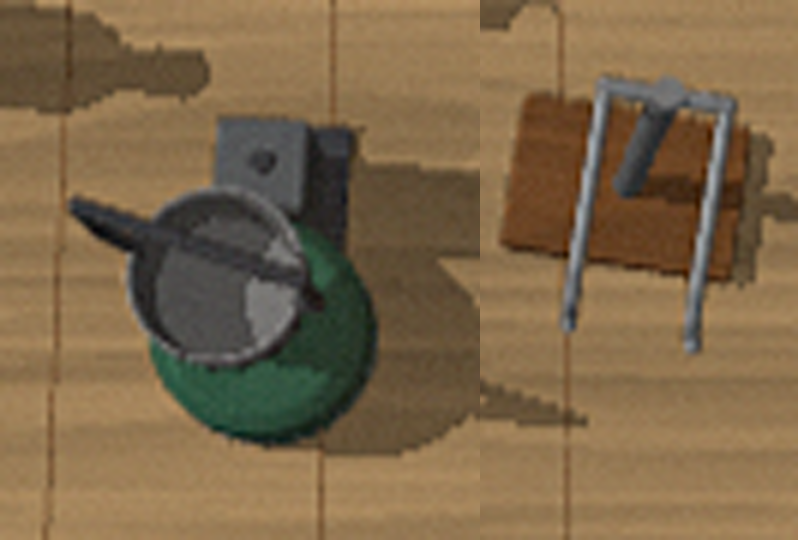

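View pics/sz.png

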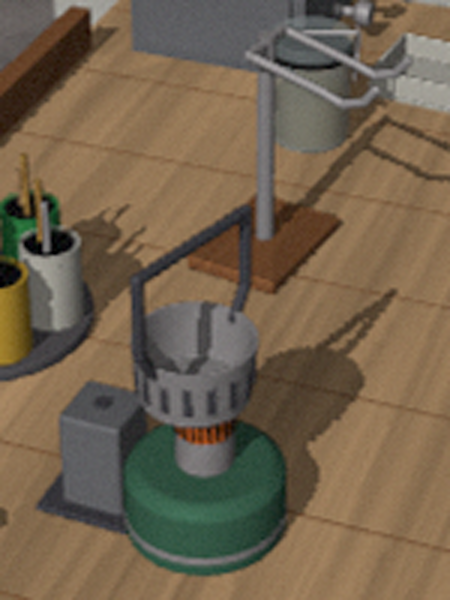

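Run:
```python
from h import *
np.set_printoptions(precision=4,suppress=True)
S=lambda a,b:(220+a/3-.33,180+b/3-.33)
T=lambda a,b:(210+a/6-.4,190+b/6-.4)
H=lambda a,b:(340+(a-480)/6-.4,190+b/6-.4)
print('bail side',onz('side',*S(139,280),.247),onz('side',*S(249,213),.247))
print('bail top',onz('top',*T(75,205),.247),onz('top',*T(305,278),.247))
c=onz('top',*T(219,275),.17); print('rim ctr top',c)
# tank green
for n in('top','side'):
    im=cv2.imread(f'pics/{n[0]}0.png').astype(int); b,g,r=im[...,0],im[...,1],im[...,2]
    m=((g>r*1.35)&(g>b*1.1)&(g>35)).astype(np.uint8)
    k,l,st,ce=cv2.connectedComponentsWithStats(m); 
    for i in np.argsort(-st[1:,4])[:2]+1: print(n,st[i],ce[i])
print('tank top circle guess',onz('top',*T(263,330),.06))
print('tips top',onz('top',*H(569,327),.215),onz('top',*H(692,350),.215))
print('cross top',onz('top',*H(603,80),.212),onz('top',*H(732,104),.212))
print('post top',onz('top',*H(669,90),.219))
print('tips side',onz('side',*S(347,104),.212),onz('side',*S(404,62),.212), 'cross',onz('side',*S(250,53),.212),onz('side',*S(287,30),.212))
print('dip side',onz('side',*S(343,104),.190),onz('side',*S(378,76),.190))
# predicted: lean of rim/bail
```

```text
bail side [0.5408 0.2386 0.247 ] [0.5025 0.1364 0.247 ]
bail top [0.5423 0.2379 0.247 ] [0.5075 0.1292 0.247 ]
rim ctr top [0.5235 0.1819 0.17  ]
top [235 227  37  36 465] [256.0516 250.2817]
top [317 157  16  23 166] [324.512  170.0361]
side [ 261  321   54   45 1711] [287.5622 345.0766]
side [220 245  12  21 115] [223.9913 256.0696]
tank top circle guess [0.5144 0.1753 0.06  ]
tips top [ 0.4897 -0.1366  0.215 ] [ 0.4786 -0.1952  0.215 ]
cross top [ 0.6125 -0.1552  0.212 ] [ 0.6005 -0.2179  0.212 ]
post top [ 0.6056 -0.1865  0.219 ]
tips side [ 0.5058 -0.0995  0.212 ] [ 0.4834 -0.1873  0.212 ] cross [ 0.6105 -0.1564  0.212 ] [ 0.5958 -0.2092  0.212 ]
dip side [ 0.5207 -0.1371  0.19  ] [ 0.508  -0.1956  0.19  ]
```

```bash
cat >> h.py <<'E'
from scipy.spatial.transform import Rotation as Ro
def go(p,ydeg):
    o=arm.observe(); R=Ro.from_rotvec(o['ee_rot']).as_matrix()
    d=R.T@(np.array(p)-o['position'])*1000
    cur=np.degrees(np.arctan2(R[1,1],R[0,1])); a=(ydeg-cur+90)%180-90
    print('clock %.2f'%o['clock'],'pos',np.round(o['position'],4),'ydeg %.1f tilt %.2f'%(cur,np.degrees(np.arccos(-R[2,2]))),'shift',np.round(d,1),'twist %.3f (alt %.3f)'%(-np.radians(a),-np.radians(a)+np.pi*np.sign(a)),'q7 %.2f'%o['joints'][6],'F',np.round(o['force'],1),'w %.1f'%(o['width']*91.8))
E
python3 -c "
from h import *
go([.40,-.2,.49],-30)
go([.523,.1855,.49],-19.3)"
```

```text
clock 0.10 pos [ 0.2716 -0.5627  0.404 ] ydeg -64.2 tilt 0.08 shift [ 273.2 -270.9  -85.6] twist -0.597 (alt 2.544) q7 -0.08 F [ 0.1  0.2 -1. ] w 91.5
clock 0.10 pos [ 0.2716 -0.5627  0.404 ] ydeg -64.2 tilt 0.08 shift [ 551.6 -564.6  -85.2] twist -0.784 (alt 2.357) q7 -0.08 F [ 0.1  0.2 -1. ] w 91.5
```

Request:
move_arm --pt "0 0 -45 0" --pt "20 -20 -85 0" --pt "60 -60 -85 -0.08" --pt "100 -102 -85 -0.16" --pt "140 -143 -85 -0.24" --pt "180 -184 -85 -0.32" --pt "220 -225 -85 -0.4" --pt "260 -266 -85 -0.48" --pt "300 -307 -85 -0.56" --pt "340 -348 -85 -0.64" --pt "380 -389 -85 -0.7" --pt "420 -430 -85 -0.76" --pt "460 -471 -85 -0.784" --pt "500 -512 -85 -0.784" --pt "535 -547 -85 -0.784" --pt "552 -565 -85 -0.784" --pt "552 -565 -85 -0.784" --pt "552 -565 -85 -0.784" --pt "552 -565 -85 -0.784" --grip 91 --grip_force 30

```text
clock: 2.48
position: [0.5232, 0.1847, 0.4897]
ee_rot: [2.564, 1.815, -0.001]
force: [-0.1, -0.1, -0.4]
width: 0.992
```

Run:
```python
from h import *
go([.523,.1855,.406],-19.3)
s=snap('side','s1');t=snap('top','t1')
a=cv2.resize(s[100:380,180:400],None,fx=2,fy=2,interpolation=2)
cv2.imwrite('pics/s1z.png',a[:,:,::-1])
```

```text
clock 2.48 pos [0.5232 0.1847 0.4897] ydeg -19.4 tilt 0.05 shift [ 0.8 -0.5 83.7] twist -0.002 (alt 3.140) q7 -0.95 F [-0.1 -0.1 -0.4] w 91.1
```

View pics/s1z.png

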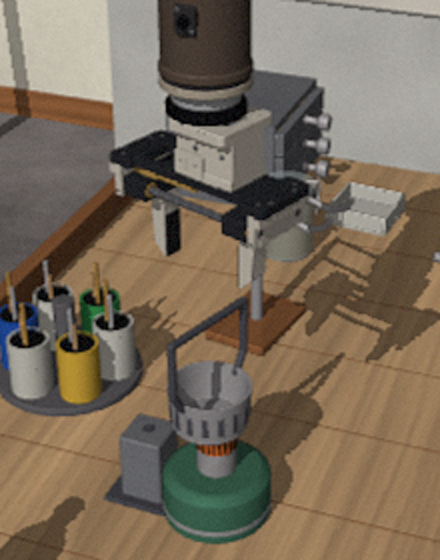

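View pics/t1.png

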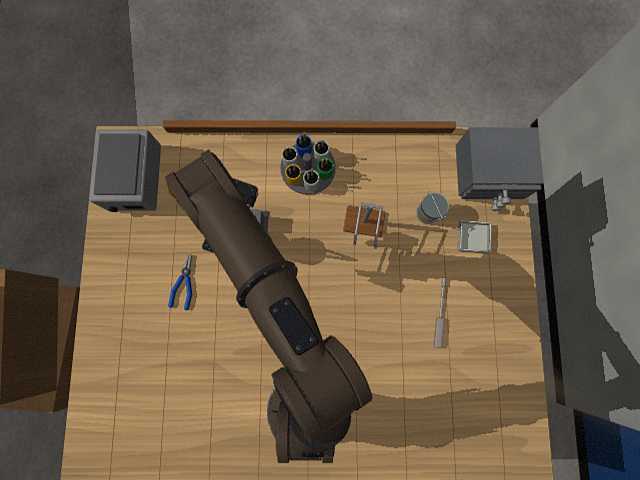

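The open fingers straddle the bail bar in the side zoom, at about (167,235) and (248,275). I'll descend and grip.

Request:
move_arm --pt "0.8 0 20 0" --pt "0.8 0 45 0" --pt "0.8 0 65 0" --pt "0.8 0 78 0" --pt "0.8 0 83 0" --pt "0.8 0 83 0"

```text
clock: 3.32
position: [0.5236, 0.1866, 0.407]
ee_rot: [2.563, 1.817, 0.0]
force: [-1.2, -0.3, 0.5]
width: 0.992
```

Request:
move_arm --pt "0 0 0 0" --pt "0 0 0 0" --pt "0 0 0 0" --pt "0 0 0 0" --pt "0 0 0 0" --pt "0 0 0 0" --pt "0 0 0 0" --pt "0 0 0 0" --grip 0 --grip_force 30

```text
clock: 4.32
position: [0.5235, 0.1867, 0.4067]
ee_rot: [2.563, 1.817, -0.0]
force: [0.4, -0.5, 0.2]
width: 0.172
```

Run:
```python
from h import *
go([.523,.1855,.48],-19.3)
s=snap('side','s2')
cv2.imwrite('pics/s2z.png',cv2.resize(s[100:380,180:400],None,fx=2,fy=2,interpolation=2)[:,:,::-1])
```

```text
clock 4.33 pos [0.5235 0.1867 0.4067] ydeg -19.3 tilt 0.00 shift [ -1.3  -0.  -73.3] twist -0.000 (alt 3.141) q7 -0.99 F [ 0.4 -0.5  0.2] w 15.8
```

View pics/s2z.png

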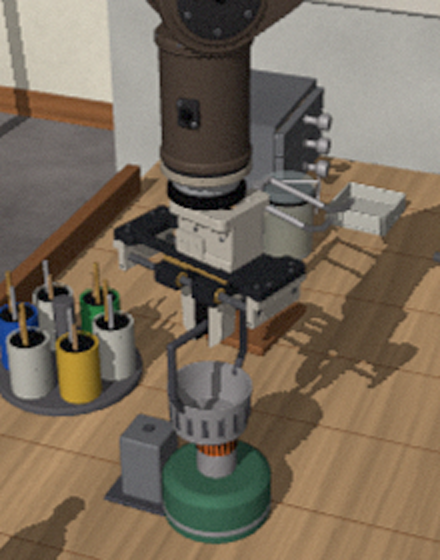

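The fingers are still closing, at 15.8 mm. I'll wait longer.

Request:
move_arm --pt "0 0 0 0" --pt "0 0 0 0" --pt "0 0 0 0" --pt "0 0 0 0"

```text
clock: 4.88
position: [0.5235, 0.1867, 0.4067]
ee_rot: [2.563, 1.817, -0.0]
force: [0.1, -0.2, 0.4]
width: 0.084
```

Request:
move_arm --pt "0 0 -5 0" --pt "0 0 -15 0" --pt "0 0 -30 0" --pt "0 0 -50 0" --pt "0 0 -65 0" --pt "0 0 -70 0" --pt "0 0 -70 0" --pt "0 0 -70 0"

```text
clock: 5.88
position: [0.5234, 0.1865, 0.476]
ee_rot: [-2.562, -1.817, 0.002]
force: [-0.5, 0.3, -1.6]
width: 0.083
```

Run:
```python
from h import *
go([.518-.12*.985,-.1715+.12*.17,.477],-10)
s=snap('side','s3')
cv2.imwrite('pics/s3z.png',cv2.resize(s[100:380,180:400],None,fx=2,fy=2,interpolation=2)[:,:,::-1])
t=snap('top','t3')
cv2.imwrite('pics/t3z.png',cv2.resize(t[190:290,200:320],None,fx=5,fy=5,interpolation=2)[:,:,::-1])
```

```text
clock 5.88 pos [0.5234 0.1865 0.476 ] ydeg -19.3 tilt 0.07 shift [-359.5   -5.    -0.7] twist -0.163 (alt 2.979) q7 -0.96 F [-0.5  0.3 -1.6] w 7.6
```

View pics/s3z.png

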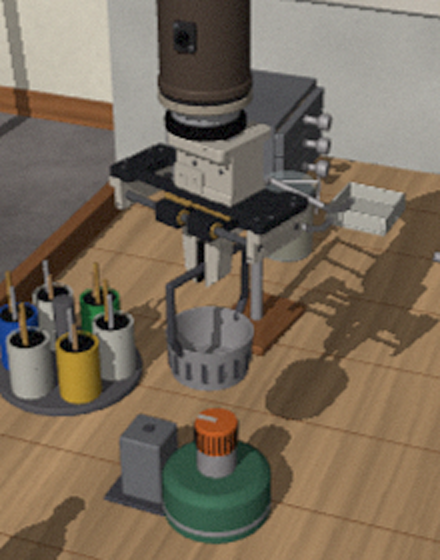

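View pics/t3z.png

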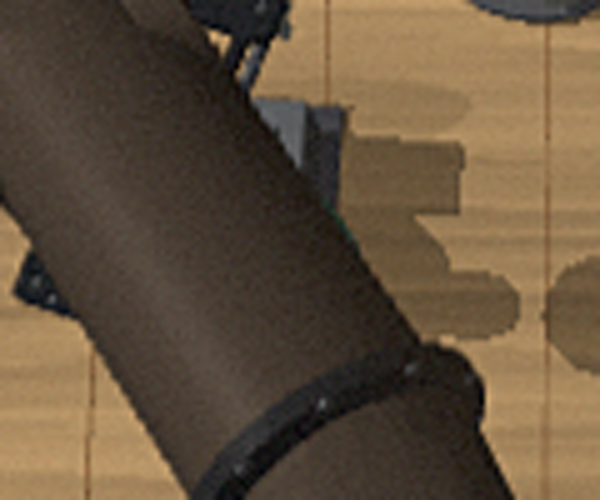

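Run:
```python
from h import *
print(onz('side',266,243.5,.3165),onz('side',303,231,.3165))
print('cap',onz('side',288,309,.122))
o=arm.observe()
# pre, insert
R=Ro.from_rotvec(o['ee_rot']).as_matrix()
```

```text
[0.53757961 0.24100773 0.3165    ] [0.48865664 0.17225534 0.3165    ]
cap [0.51942944 0.17944432 0.122     ]
```

Request:
move_arm --pt "-10 0 0 0" --pt "-30 0 0 0" --pt "-55 -1 0 -0.02" --pt "-80 -1 0 -0.04" --pt "-105 -2 0 -0.06" --pt "-130 -2 0 -0.08" --pt "-155 -3 0 -0.1" --pt "-180 -3 0 -0.12" --pt "-205 -4 0 -0.14" --pt "-230 -4 0 -0.16" --pt "-255 -4 0 -0.163" --pt "-280 -5 0 -0.163" --pt "-305 -5 0 -0.163" --pt "-328 -5 0 -0.163" --pt "-345 -5 0 -0.163" --pt "-355 -5 0 -0.163" --pt "-360 -5 0 -0.163" --pt "-360 -5 0 -0.163" --pt "-360 -5 0 -0.163"

```text
clock: 8.35
position: [0.3999, -0.1509, 0.4768]
ee_rot: [-2.405, -2.021, -0.0]
force: [-0.2, 0.3, -1.9]
width: 0.087
```

Run:
```python
from h import *
go([.518-.12*.985,-.1715+.12*.17,.401],-10)
s=snap('side','s4')
cv2.imwrite('pics/s4z.png',cv2.resize(s[80:330,220:470],None,fx=2.4,fy=2.4,interpolation=2)[:,:,::-1])
t=snap('top','t4')
cv2.imwrite('pics/t4z.png',cv2.resize(t[180:280,220:400],None,fx=4.4,fy=4.4,interpolation=2)[:,:,::-1])
```

```text
clock 8.35 pos [ 0.3999 -0.1509  0.4768] ydeg -9.9 tilt 0.01 shift [-0.2 -0.  75.8] twist 0.001 (alt -3.140) q7 0.03 F [-0.2  0.3 -1.9] w 8.0
```

View pics/s4z.png

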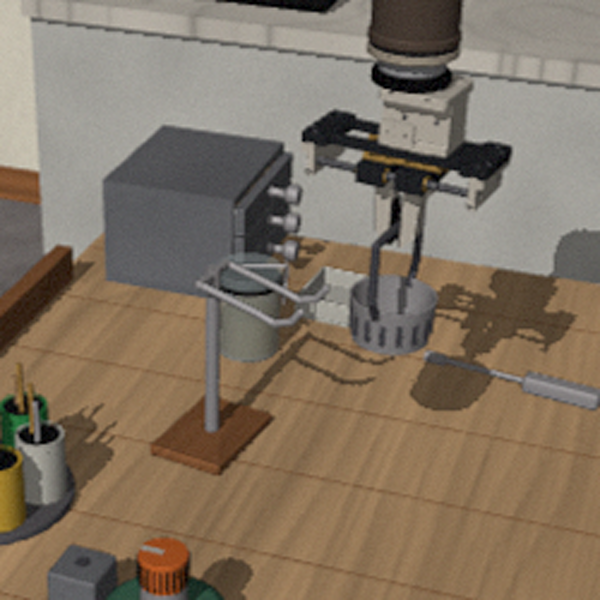

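View pics/t4z.png

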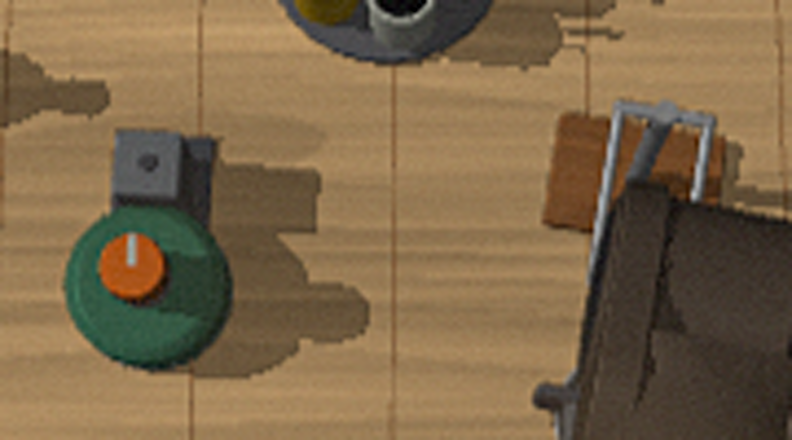

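Run:
```python
from h import *
print('rim ctr',onz('side',220+394/2.4-.3,80+300/2.4-.3,.2408))
b=np.array([.3999,-.1509,.3178]); a=np.radians(-10); y=np.array([-np.sin(a),np.cos(a),0])
for s in(-.056,.056): print('pred end zoom',(proj('side',b+s*y)-[219.7,79.7])*2.4,(proj('side',b+s*y-[0,0,.077])-[219.7,79.7])*2.4)
for n,f in(('side','s4'),('top','t4')):
    im=cv2.imread(f'pics/{f}.png').astype(int); B,g,r=im[...,0],im[...,1],im[...,2]
    m=((r>130)&(r>g*1.8)&(r>B*2.5)).astype(np.uint8)
    k,l,st,ce=cv2.connectedComponentsWithStats(m)
    for i in np.argsort(-st[1:,4])[:2]+1: print(n,st[i],ce[i])
    m=((g>r*1.35)&(g>B*1.1)&(g>35)).astype(np.uint8)
    k,l,st,ce=cv2.connectedComponentsWithStats(m); i=np.argmax(st[1:,4])+1; print(' green',n,st[i],ce[i])
```

```text
rim ctr [ 0.39628887 -0.13633558  0.2408    ]
pred end zoom [421.93603852 203.38562095] [415.82756526 271.79716114]
pred end zoom [375.9915271  244.39803939] [370.80945841 315.73948684]
side [278 304  20  24 238] [287.55882353 313.22268908]
side [291 325   1   3   3] [291. 326.]
 green side [ 261  321   54   45 1711] [287.63004091 345.08240795]
top [243 233  14  14 140] [249.42857143 240.23571429]
 green top [235 227  37  37 749] [252.51401869 245.25634179]
```

Request:
move_arm --pt "0 0 15 0" --pt "0 0 35 0" --pt "0 0 55 0" --pt "0 0 70 0" --pt "0 0 76 0" --pt "0 0 76 0" --pt "0 8 76 0" --pt "0 20 76 0" --pt "0 35 76 0" --pt "0 50 76 0" --pt "0 60 76 0" --pt "0 65 76 0" --pt "0 65 76 0" --pt "0 65 76 0"

```text
clock: 10.2
position: [0.4634, -0.1626, 0.4007]
ee_rot: [-2.406, -2.02, 0.001]
force: [-0.2, -0.4, -1.9]
width: 0.085
```

Run:
```python
from h import *
go([.518,-.1715,.401],-10)
s=snap('side','s5')
cv2.imwrite('pics/s5z.png',cv2.resize(s[130:280,270:420],None,fx=4,fy=4,interpolation=2)[:,:,::-1])
t=snap('top','t5')
cv2.imwrite('pics/t5z.png',cv2.resize(t[180:280,300:420],None,fx=5,fy=5,interpolation=2)[:,:,::-1])
```

```text
clock 10.20 pos [ 0.4634 -0.1626  0.4007] ydeg -10.0 tilt 0.02 shift [ 0.7 55.3 -0.3] twist 0.000 (alt -3.141) q7 -0.06 F [-0.2 -0.4 -1.9] w 7.8
```

View pics/s5z.png

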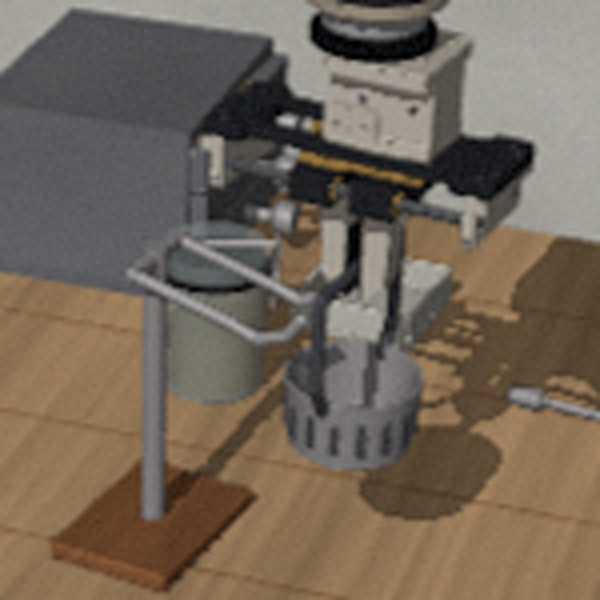

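View pics/t5z.png

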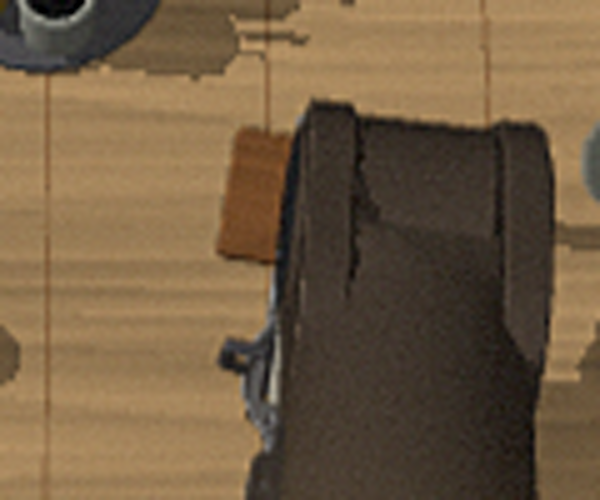

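Request:
move_arm --pt "0 6 0 0" --pt "0 16 0 0" --pt "0 28 0 0" --pt "0 40 0 0" --pt "0 50 0 0" --pt "0 55 0 0" --pt "0 55 0 0" --pt "0 55 0 0"

```text
clock: 11.3
position: [0.5176, -0.1722, 0.4007]
ee_rot: [-2.406, -2.02, 0.0]
force: [-0.3, -0.2, -1.0]
width: 0.085
```

Run:
```python
from h import *
go([.518,-.1715,.358],-10)
s=snap('side','s6')
cv2.imwrite('pics/s6z.png',cv2.resize(s[130:280,270:420],None,fx=4,fy=4,interpolation=2)[:,:,::-1])
```

```text
clock 11.30 pos [ 0.5176 -0.1722  0.4007] ydeg -10.0 tilt 0.02 shift [ 0.7  0.3 42.7] twist 0.000 (alt -3.141) q7 -0.09 F [-0.3 -0.2 -1. ] w 7.8
```

View pics/s6z.png

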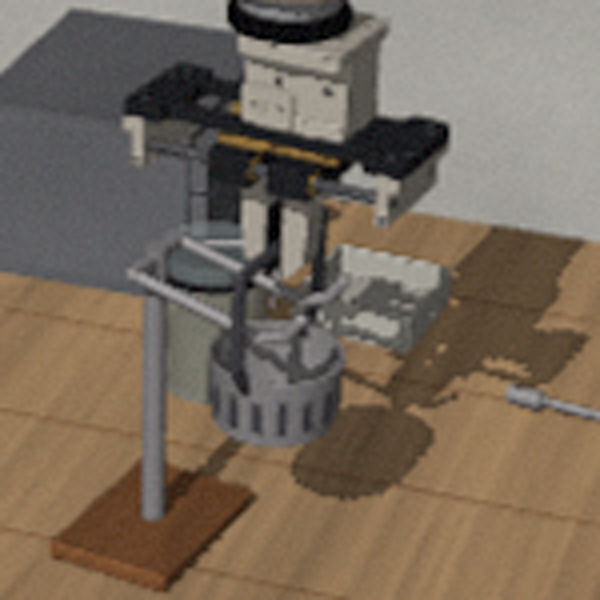

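The prongs now pass between bar and rim, with the near upright at zoom (240,320) outside the near prong. I'll lower.

Request:
move_arm --pt "0 0 8 0" --pt "0 0 18 0" --pt "0 0 28 0" --pt "0 0 35 0" --pt "0 0 39 0" --pt "0 0 41 0" --pt "0 0 42 0" --pt "0 0 43 0" --pt "0 0 43 0"

```text
clock: 12.48
position: [0.518, -0.1722, 0.3585]
ee_rot: [2.406, 2.019, 0.001]
force: [-2.5, 0.5, 5.1]
width: 0.084
```

Run:
```python
from h import *
go([.518,-.1715,.358],-10)
s=snap('side','s7')
cv2.imwrite('pics/s7z.png',cv2.resize(s[130:280,270:420],None,fx=4,fy=4,interpolation=2)[:,:,::-1])
```

```text
clock 12.47 pos [ 0.518  -0.1722  0.3585] ydeg -10.0 tilt 0.06 shift [ 0.7 -0.1  0.5] twist 0.000 (alt -3.141) q7 -0.11 F [-2.5  0.5  5.1] w 7.7
```

View pics/s7z.png

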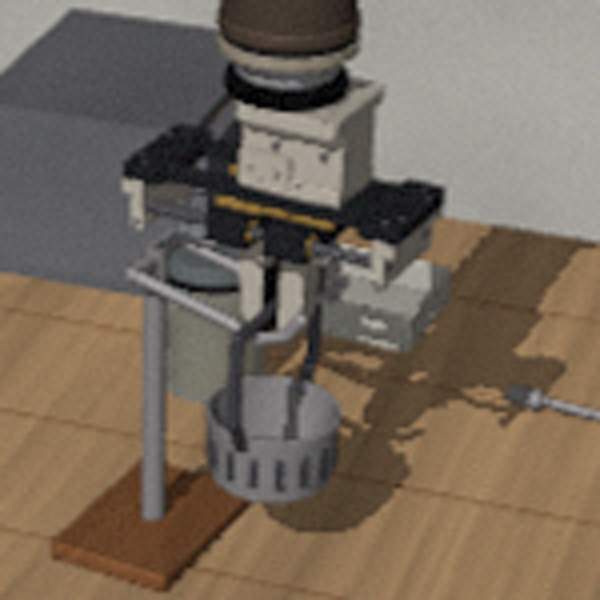

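The bar is seated in the dip, with about 5 N upward. I'll release it and rise.

Request:
move_arm --pt "0 0 0 0" --pt "0 0 0 0" --pt "0 0 0 0" --pt "0 0 0 0" --pt "0 0 0 0" --pt "0 0 0 0" --pt "0 0 -8 0" --pt "0 0 -20 0" --pt "0 0 -40 0" --pt "0 0 -65 0" --pt "0 0 -95 0" --pt "0 0 -120 0" --pt "0 0 -120 0" --grip 45

```text
clock: 14.15
position: [0.5183, -0.172, 0.4806]
ee_rot: [2.403, 2.017, 0.004]
force: [-0.1, -0.2, 0.1]
width: 0.491
```

Run:
```python
from h import *
s=snap('side','s8')
cv2.imwrite('pics/s8z.png',cv2.resize(s[130:280,270:420],None,fx=4,fy=4,interpolation=2)[:,:,::-1])
for n,f in(('side','s4'),('top','t4')):
  pass
print('cap top',onz('top',249.4,240.2,.122))
print('cap side',onz('side',287.5,309,.122))
print('tank top-outline ctr',onz('top',235+18.5,227+18.5,.05))
c=cv2.imread('pics/t4.png'); 
go([.518,.179,.478],-10)
```

```text
cap top [0.51766025 0.17902852 0.122     ]
cap side [0.52042679 0.17981365 0.122     ]
tank top-outline ctr [0.51316723 0.17641114 0.05      ]
clock 14.20 pos [ 0.518  -0.1721  0.479 ] ydeg -10.0 tilt 0.14 shift [345.8 -60.8   0.7] twist 0.000 (alt -3.141) q7 -0.06 F [ 0.2 -0.5  0.3] w 45.2
```

View pics/s8z.png

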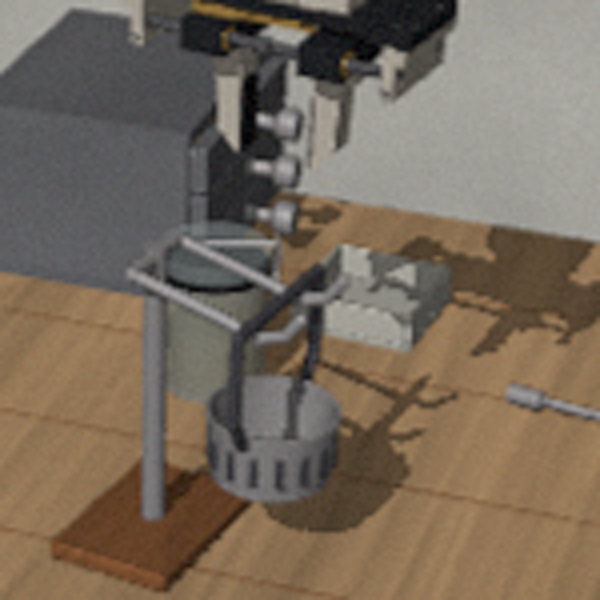

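The basket hangs on both prongs; the bar's ends are at zoom (240,330) and (320,268), overhanging both sides. Next I'll measure the cap.

Run:
```python
from h import *
s=cv2.imread('pics/s8.png');t=cv2.imread('pics/t4.png')
a=cv2.resize(s[295:345,265:310],None,fx=8,fy=8,interpolation=2);b=cv2.resize(t[200:250,230:275],None,fx=8,fy=8,interpolation=2)
cv2.imwrite('pics/capz.png',np.hstack([a,b]))
print((proj('side',[.518,.179,.122])-[265,295]+.5)*8,(proj('top',[.518,.179,.122])-[230,200]+.5)*8+[360,0])
```

```text
[193.61507355 116.18371891] [519.30076758 324.72970868]
```

View pics/capz.png

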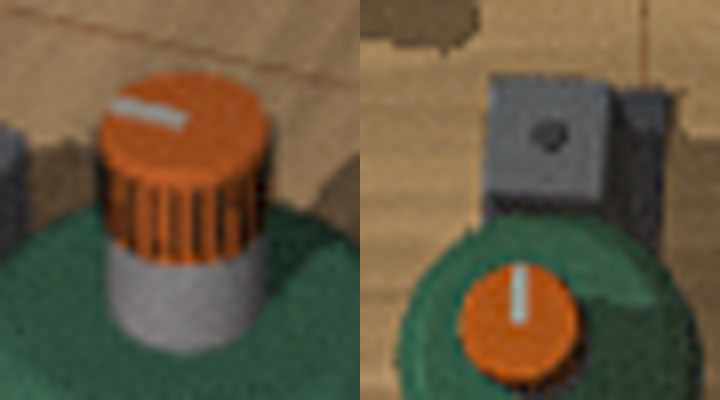

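Request:
move_arm --pt "10 -2 0 0" --pt "30 -5 0 0" --pt "60 -11 0 -0.04" --pt "90 -16 0 -0.1" --pt "120 -21 0 -0.16" --pt "150 -26 0 -0.22" --pt "180 -32 0 -0.28" --pt "210 -37 0 -0.34" --pt "240 -42 0 -0.4" --pt "270 -48 0 -0.46" --pt "300 -53 0 -0.5" --pt "325 -57 0 -0.52" --pt "340 -60 0 -0.52" --pt "346 -61 0 -0.52" --pt "346 -61 0 -0.52" --pt "346 -61 0 -0.52" --grip 75

```text
clock: 16.2
position: [0.5179, 0.1782, 0.4777]
ee_rot: [1.807, 2.569, -0.001]
force: [0.6, -0.4, -0.6]
width: 0.819
```

Run:
```python
from h import *
a=(265+184/8-.5,295+128/8-.5);b=(230+160/8-.5,200+323/8-.5)
print(onz('side',*a,.122),onz('top',*b,.122),tri(a,b))
go([.519,.180,.270],10)
```

```text
[0.51851084 0.18463819 0.122     ] [0.51867539 0.17875175 0.122     ] (array([0.51999518, 0.1795475 , 0.11774311]), np.float64(0.0011207782310341458))
clock 16.20 pos [0.5179 0.1782 0.4777] ydeg 19.7 tilt 0.04 shift [  1.4   1.6 207.7] twist 0.170 (alt -2.972) q7 -0.28 F [ 0.6 -0.4 -0.6] w 75.2
```

Request:
move_arm --pt "1 1 50 0" --pt "1 1 100 0" --pt "1 1 150 0" --pt "1 1 170 0" --pt "1 1 170 0" --pt "1 1 170 0"

```text
clock: 16.95
position: [0.5189, 0.1803, 0.3088]
ee_rot: [1.806, 2.569, 0.002]
force: [0.6, 0.3, 0.6]
width: 0.817
```

Run:
```python
from h import *
go([.519,.180,.271],20)
s=snap('side','s9')
cv2.imwrite('pics/s9z.png',cv2.resize(s[240:360,220:360],None,fx=5,fy=5,interpolation=2)[:,:,::-1])
```

```text
clock 16.95 pos [0.5189 0.1803 0.3088] ydeg 19.8 tilt 0.09 shift [-0.3 -0.  37.8] twist -0.004 (alt 3.138) q7 -0.40 F [0.6 0.3 0.6] w 75.0
```

View pics/s9z.png

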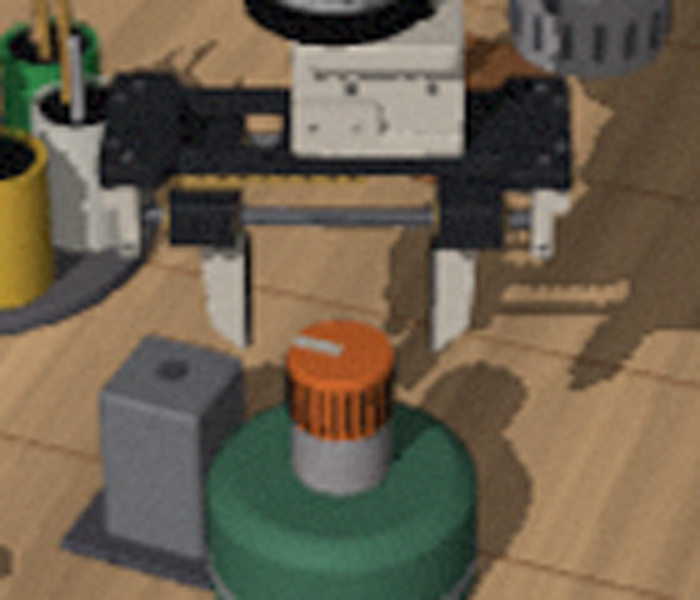

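Request:
move_arm --pt "0.7 0 12 0" --pt "0.7 0 25 0" --pt "0.7 0 33 0" --pt "0.7 0 37 0" --pt "0.7 0 37 0"

```text
clock: 17.62
position: [0.5181, 0.1811, 0.2704]
ee_rot: [-1.806, -2.57, 0.001]
force: [-0.1, -0.9, -0.0]
width: 0.819
```

Request:
move_arm --pt "0 0 0 0" --pt "0 0 0 0" --pt "0 0 0 0" --pt "0 0 0 0" --pt "0 0 0 0" --pt "0 0 0 0" --pt "0 0 0 0" --grip 0 --grip_force 25

```text
clock: 18.5
position: [0.5182, 0.1811, 0.2709]
ee_rot: [1.806, 2.57, 0.0]
force: [-0.2, -0.6, 3.1]
width: 0.496
```

Run:
```python
from h import *
go([.519,.180,.271],20); print(arm.observe()['ft_torque'])
s=snap('side','s10')
cv2.imwrite('pics/s10z.png',cv2.resize(s[240:360,220:360],None,fx=5,fy=5,interpolation=2)[:,:,::-1])
```

```text
clock 18.50 pos [0.5182 0.1811 0.2709] ydeg 19.8 tilt 0.02 shift [-1.3  0.4 -0.1] twist -0.003 (alt 3.138) q7 -0.43 F [-0.2 -0.6  3.1] w 45.5
[-0.04760906 -0.06365697  0.07425553]
```

View pics/s10z.png

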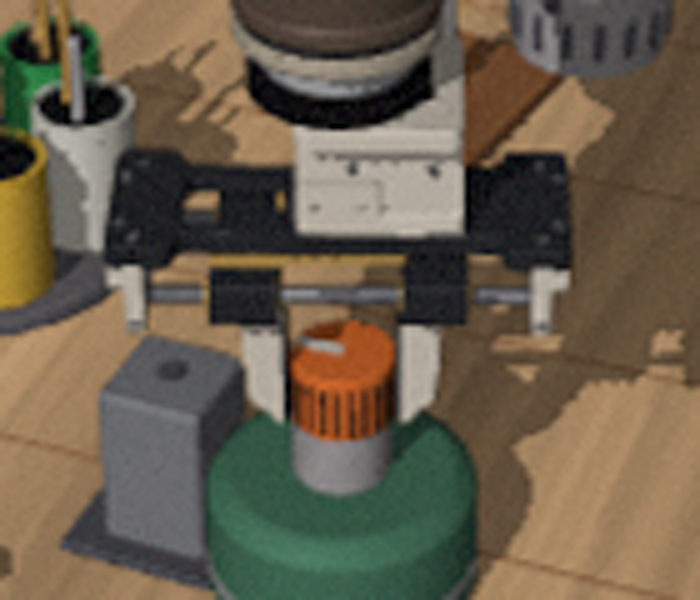

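The cap is gripped at 45.5 mm, so it's centred. I'll try one direction.

Request:
move_arm --pt "0 0 0 0.07" --pt "0 0 0 0.14" --pt "0 0 0 0.21" --pt "0 0 0 0.28" --pt "0 0 0 0.28"

```text
clock: 19.18
position: [0.5182, 0.1816, 0.2709]
ee_rot: [2.145, 2.295, 0.001]
force: [0.9, 1.1, 2.3]
width: 0.497
```

Run:
```python
from h import *
go([.519,.180,.271],20); print(arm.observe()['ft_torque'])
s=snap('side','s11')
cv2.imwrite('pics/s11z.png',cv2.resize(s[290:350,250:330],None,fx=7,fy=7,interpolation=2)[:,:,::-1])
```

```text
clock 19.18 pos [0.5182 0.1816 0.2709] ydeg 3.9 tilt 0.05 shift [-1.6  0.7 -0.1] twist -0.282 (alt 2.860) q7 -0.67 F [0.9 1.1 2.3] w 45.6
[ 0.21699827 -0.26087019  0.5313283 ]
```

View pics/s11z.png

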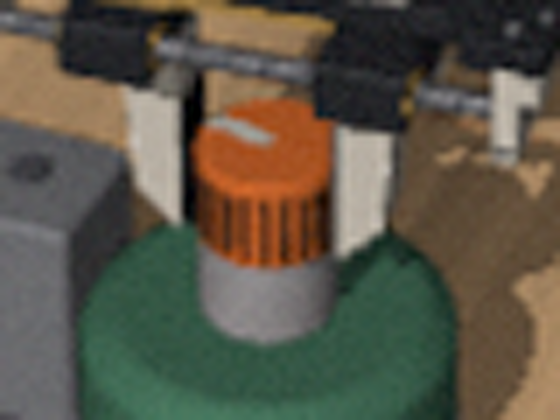

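Torque rose to 0.53 N m and the stripe barely turned, so it stopped this way. I'll try the other.

Request:
move_arm --pt "0 0 0 -0.07" --pt "0 0 0 -0.17" --pt "0 0 0 -0.27" --pt "0 0 0 -0.37" --pt "0 0 0 -0.47" --pt "0 0 0 -0.56" --pt "0 0 0 -0.56"

```text
clock: 20.1
position: [0.5183, 0.1808, 0.2709]
ee_rot: [1.427, 2.799, 0.0]
force: [-0.1, -0.4, 4.8]
width: 0.499
```

```bash
cat > st.py <<'E'
from h import *
# stripe angle on cap top: pixels bright/low-saturation within the orange blob's hull
def stripe(tag,z=.122):
    s=snap('side',tag)
    cv2.imwrite(f'pics/{tag}z.png',cv2.resize(s[290:350,250:330],None,fx=7,fy=7,interpolation=2)[:,:,::-1])
E
python3 - <<'E'
from st import *
go([.519,.180,.271],20); print(arm.observe()['ft_torque']); stripe('s12')
E
```

```text
clock 20.10 pos [0.5183 0.1808 0.2709] ydeg 36.0 tilt 0.01 shift [-1.1  0.1 -0.1] twist 0.278 (alt -2.863) q7 -0.19 F [-0.1 -0.4  4.8] w 45.8
[-0.02510216 -0.14856557 -0.00807895]
```

View pics/s12z.png

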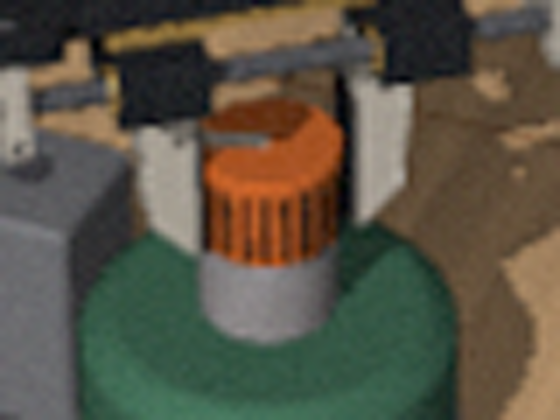

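```bash
cat >> st.py <<'E'
def ang(a,b,f=7,off=(250,290),z=.122):
    P=[onz('side',off[0]+p[0]/f-.5,off[1]+p[1]/f-.5,z) for p in(a,b)]
    d=P[0]-P[1]; return np.degrees(np.arctan2(d[1],d[0])),np.linalg.norm(d)
E
python3 - <<'E'
from st import *
print(ang((112,103),(186,120),8,(265,295)),ang((210,122),(272,138)),ang((205,133),(268,140)))
E
```

```text
(np.float64(-0.05328616711702244), np.float64(0.021240025592037654)) (np.float64(-2.321775307916111), np.float64(0.020695325184220726)) (np.float64(10.09207566075668), np.float64(0.019548108943187564))
```

Request:
move_arm --pt "0 0 0 -0.08" --pt "0 0 0 -0.18" --pt "0 0 0 -0.28" --pt "0 0 0 -0.38" --pt "0 0 0 -0.48" --pt "0 0 0 -0.52" --pt "0 0 0 -0.52"

```text
clock: 21.02
position: [0.5183, 0.181, 0.2709]
ee_rot: [0.662, 3.071, 0.0]
force: [-0.4, -0.2, 5.0]
width: 0.496
```

Run:
```python
from st import *
go([.519,.180,.271],20); print(arm.observe()['ft_torque']); stripe('s13')
t=snap('top','t13');cv2.imwrite('pics/t13z.png',cv2.resize(t[200:280,210:290],None,fx=6,fy=6,interpolation=2)[:,:,::-1])
```

```text
clock 21.02 pos [0.5183 0.181  0.2709] ydeg 65.7 tilt 0.02 shift [-1.1 -0.6 -0.1] twist 0.797 (alt -2.344) q7 0.24 F [-0.4 -0.2  5. ] w 45.6
[ 0.06596516 -0.18542334  0.08736509]
```

View pics/s13z.png

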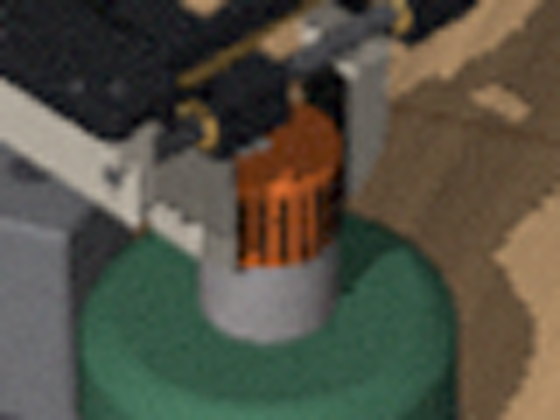

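Run:
```python
from st import *
print(ang((240,155),(268,140)),ang((240,153),(268,140)))
```

```text
(np.float64(62.02829605255232), np.float64(0.011098238594152904)) (np.float64(57.92666468841362), np.float64(0.010493806334903268))
```

Request:
move_arm --pt "0 0 0 -0.08" --pt "0 0 0 -0.18" --pt "0 0 0 -0.28" --pt "0 0 0 -0.38" --pt "0 0 0 -0.46" --pt "0 0 0 -0.49" --pt "0 0 0 -0.49"

```text
clock: 22.0
position: [0.5183, 0.181, 0.2709]
ee_rot: [-0.103, 3.14, 0.0]
force: [0.5, -0.7, 5.3]
width: 0.495
```

Run:
```python
from st import *
go([.519,.180,.271],20); print(arm.observe()['ft_torque']); stripe('s14')
```

```text
clock 22.00 pos [0.5183 0.181  0.2709] ydeg 93.7 tilt 0.02 shift [-0.7 -1.1 -0.1] twist 1.287 (alt -1.854) q7 0.65 F [ 0.5 -0.7  5.3] w 45.5
[ 0.14266655 -0.15685447  0.11147576]
```

View pics/s14z.png

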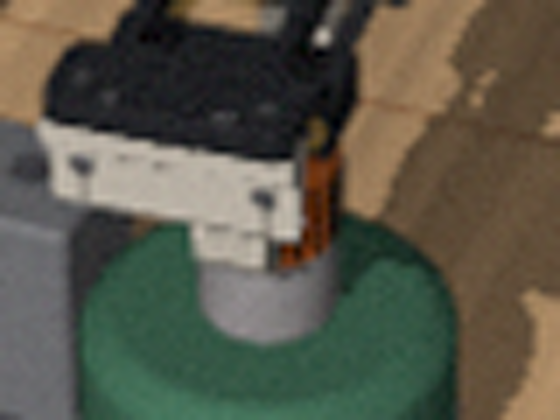

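Torque stayed low, so it turned freely all the way. I'll lift gently and check the force.

Request:
move_arm --pt "0 0 -2 0" --pt "0 0 -4 0" --pt "0 0 -6 0" --pt "0 0 -6 0"

```text
clock: 22.55
position: [0.5181, 0.1811, 0.2768]
ee_rot: [-0.102, 3.14, -0.0]
force: [0.2, -0.9, -0.9]
width: 0.498
```

Run:
```python
from st import *
go([.519,.180,.371],90); print(arm.observe()['ft_torque']); stripe('s15')
```

```text
clock 22.55 pos [0.5181 0.1811 0.2768] ydeg 93.7 tilt 0.00 shift [ -0.8  -1.1 -94.2] twist 0.065 (alt -3.076) q7 0.66 F [ 0.2 -0.9 -0.9] w 45.7
[ 0.12589916 -0.10660725 -0.0458323 ]
```

View pics/s15z.png

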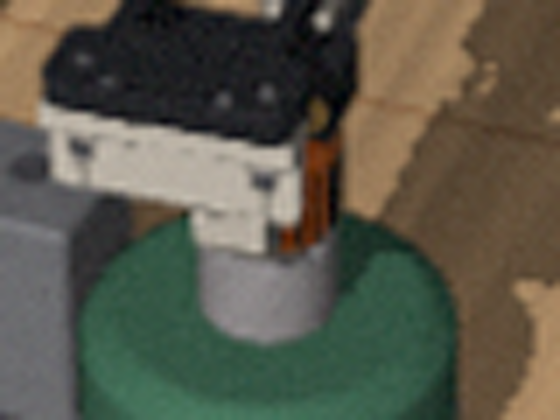

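The cap rose 6 mm with only its weight showing, so it is free. I'll lift fully.

Request:
move_arm --pt "0 0 -5 0" --pt "0 0 -15 0" --pt "0 0 -30 0" --pt "0 0 -45 0" --pt "0 0 -60 0" --pt "0 0 -75 0" --pt "0 0 -88 0" --pt "0 0 -96 0" --pt "0 0 -100 0" --pt "0 0 -100 0" --pt "0 0 -100 0" --pt "0 0 -100 0"

```text
clock: 24.1
position: [0.518, 0.181, 0.3763]
ee_rot: [0.102, -3.139, 0.0]
force: [-0.2, 0.8, -0.7]
width: 0.496
```

Run:
```python
from st import *
go([.519,.180,.371],90); print(arm.observe()['ft_torque'])
s=snap('side','s16');t=snap('top','t16')
cv2.imwrite('pics/s16z.png',cv2.resize(s[130:380,180:420],None,fx=2.4,fy=2.4,interpolation=2)[:,:,::-1])
```

```text
clock 24.10 pos [0.518  0.181  0.3763] ydeg 93.7 tilt 0.04 shift [-0.9 -1.1  5.3] twist 0.065 (alt -3.076) q7 0.77 F [-0.2  0.8 -0.7] w 45.6
[ 0.09240745 -0.10536112  0.02819756]
```

View pics/s16z.png

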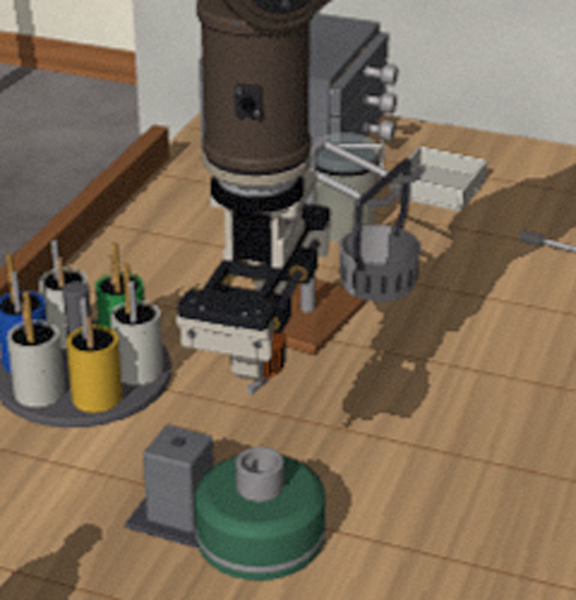

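View pics/t16.png

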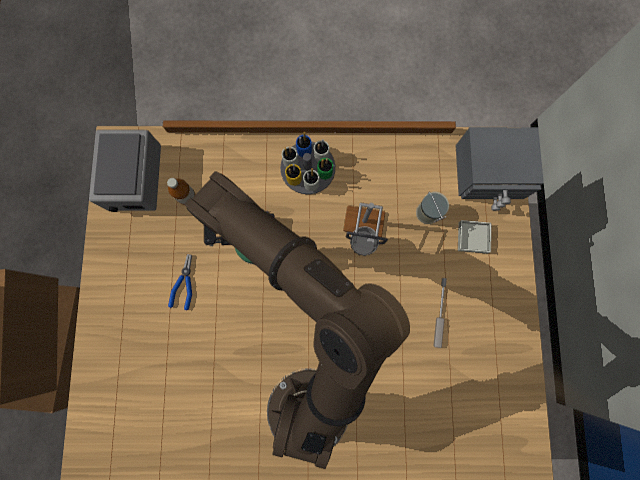

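The side zoom shows the neck open at (260,460), the orange cap with its stem in the gripper at about (262,365), and the basket on both prongs. In the top view the bystanders haven't moved. I'm handing in.

```bash
python3 -c "
from h import *
print(arm.sign_off())"
```

```text
the job is handed in; nothing more can be done
None
```

I hung the basket on the drip hook, opened the tank, and handed in at about 24 s with the cap still held upright above the tank.

- **Basket:** I gripped it by the bail and brought the bar in about 43 mm above the dip. I lowered it until it met about 5 N, then let go. The later pictures show the bar lying across both prongs, overhanging each side.
- **Cap:** One way (clockwise from above) stopped hard at 0.53 N m. The other way (counter-clockwise) turned freely through about 90° of gripper travel. It then came up showing only its weight, about 105 mm above its shut height. It reads 45.6 mm in the gripper, tilted less than 0.1°.
- **Bystanders:** In the last top view the jar, tray, organiser, pliers, nut driver and bottle look unmoved. I judged this by eye and did not measure it.

**Checks that disagreed:**
- The two cameras differed by 4–6 mm in y on the bail, hook and cap; I used the top view or a value in between.
- One early stripe reading gave about 10° of turn where the gripper's travel implied 20–30°. The next reading, about 60°, slightly exceeded the 52–60° its travel implied.
- The gripper hid the stripe at the end, so the final turn angle comes from gripper travel and the free lift.

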